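# Unlock the probe holder, take the thermometer probe, lock it again

## Robot

A 6-joint arm with a two-finger parallel gripper is mounted at the origin on a cart in front of the work surface, level with it; the furniture and walls round the work are solid. World frame = base frame: x ahead of the robot, y to its left, z up, the work surface at z = 0. Lengths are in m, angles in rad, forces in N, time in s.
With the tool pointing down it reaches from about 0.35 to 0.775 m from the base axis. Payload 7.3 kg.
Tool frame: the origin (TCP) lies on the centre line of the jaws, within the pads' length; the fingertips stand 17 mm ahead of it and the grasp point (between the pads) lies 2 mm behind it (robot.tcp_to_tips is the distance from the TCP to the fingertips, in m); z points along the fingers, y is the line along which they close (so a half turn about z gives the same grasp; the last joint's range is limited). The gripper opens to 92 mm and grips with 3 to 60 N. Pads are 19 mm wide; open, the fingers measure 130 mm over their backs; the gripper's body (75 mm by 190 mm) begins 47 mm behind the grasp point.
Start: joints at [1.019, 0.342, 1.524, -0, 1.275, -0.146], TCP at [0.207, 0.482, 0.244] pointing down, gripper open.
Joint ranges: [-2.53, 2.53], [-0.77, 2.02], [0.04, 2.7], [-1, 4.14], [0.28, 2.66], [-3.11, 3.11]. Speed limits (rad/s): [2.57, 2.57, 3.14, 3.14, 3.14, 3.14].

## Interface

Orientations are given as [roll, pitch, yaw] about the fixed x, y, z axes, in that order (R = Rz(yaw) Ry(pitch) Rx(roll)).
In Python, from cell import robot gives the robot as it stands. The module is installed in compiled form; this text tells all that it offers.
- The arm moves only by the tool carry_out, never from a script. Its argument "commands" is a list of rows, each a list of 3 entries, a list of its own where there are three numbers: the shift along the tool's x, y, z in m, then the turn about the tool's z in rad, then the opening, from 0 (shut) to 1 (fully open). In form: [[[dx, dy, dz], yaw, claw], ...]. A call has 1 to 20 rows; each row shifts and turns the commanded pose from where the row before left it, along the tool's axes as they then stand; what a row does not reach is not made up. A row lasts 1/8 s, in which the tool goes at most 62.5 mm and 10.7 degrees, less where a joint would pass 70% of its speed; a pose out of reach is approached as far as the arm can. A call is refused whole if a number of a shift passes 0.0625 or a number of a turn 0.188, either way. A call with a gripper value outside its range is refused whole. The fingers move at their own pace and stop on an object; "newtons" is the grip in N (left out, the last holds). Time passes only in rows, so rows that do not move let the fingers close. It gives the time, the measured TCP pose, the force, the opening and the grip force at its end, in the units of the state.
- robot.observe(): the state, without advancing time (a new reading comes with each control period).
- robot.read_camera(name): name is "side" or "top"; returns a dict with "pixels" (400x640x3 uint8, red, green, blue), "fx", "fy", "cx", "cy" (pixels), "k1" (the pictures are not rectified: a ray, as slopes to the right and down, at radius r is drawn at 1 + k1 r^2 times it, then the intrinsics apply), "view" (4x4, takes a point from world to camera coordinates). Camera axes: x right, y up, looking along -z (the intrinsics and any distortion apply to the point x, -y, -z); pixel columns grow to the right and rows downward; lengths in m; the calibration is good to about 2 mm. A picture is of the moment at which its call begins. There is no depth.
- robot.hand_in(): hands the job in; it is judged then, once.
Trained networks look in a picture, given as the dict that the camera call returned (one of the last four; its "shot" number tells which), for a name from the list of things; names that differ only in an ending like _2 or _b are one class to them, and where a whole thing is asked for, a point or a joint stands for the part that bears it (a point fixed in the world has none). Each returns a list of dicts, best first, with "p" (0 to 1); they miss things now and then, are a little off and sometimes report something else, mostly with a low value. They report only what shows in the picture. A call takes as long as a camera call.
- robot.find_in(picture, name): "at" ([column, row] in pixels, amid what is visible of it).
- robot.tip_of(picture, name): "at" ([column, row] in pixels: a listed point, or the origin of a listed thing).
The state is a dict: "time": time; "qpos": joint angles; "qvel": joint speeds; "joint_efforts": joint torques, N m; "tool_pos": TCP position; "tool_rot": TCP orientation; "contact_force": force on the tool from outside, world axes, zero at the start; "torque": the same for the moment, N m; "opening": finger opening in m; "grip_force": force on a finger pad.
Only numpy, scipy, OpenCV 4.12 (cv2) and the standard library are available. Lean on these libraries where they do the work, as an engineer would, in place of code of your own. Each camera call takes 0.05 s, during which the arm holds its last target. There are 200 camera calls.

## Task

Draw the holder's pull knob out gently until it catches and stays out when you let go, then lift the thermometer probe up out of the holder and stand it, point down, in the open steel cup. After that push the knob back in, fully home. Do not wrench the knob against its stops, and knock nothing over.

Things in the scene. Friction and masses are not known exactly. Their poses are not given: they have to be found in the camera images.
- holder: Grey block 110 (x) x 74 (y) x 85 mm high on a steel foot 150 x 94 x 6 mm, fixed. Origin: centre of its underside; its front is its own -x side (towards the robot). The probe's bore opens in its top at own x = +20 mm, y = 0. The knob's stem leaves the front (own x = -55 mm) at y = 0, 55 mm above the counter, level along own -x, through a bezel 30 mm across and 4 mm thick.
- lock_knob (a joint): Lock knob pulled out, m: 0 = home (probe locked); grows as it is pulled along the holder's own -x. A spring of 2 N draws it home unless it sits in its catch, 10 to 32 mm out; where cannot be seen and differs each time. Crossing the catch takes 7 to 12 N of pull, which then drops away; a firm stop follows 3 mm beyond. Let go there, it rests in the catch; let go before, it springs home.
- knob_back (a point): Centre of the flat back of the knob's black mushroom head (40 mm across, 13 mm thick), on the axis of its bare steel stem (10 mm thick). Home, 38 mm lie free between bezel and head: fingers can reach down from above on both sides of the stem and hook the head. Axes as the holder's. Over 30 N between fingers and knob wrenches it: failure.
- knob_front (a point): Centre of the front of the knob's head, on its axis, where it is pushed; 13 mm farther out than the back. Axes as the holder's. Pushing it out of the catch takes 3 to 8 N, then its spring helps it in to a firm stop at 0.
- probe: Thermometer probe, 156 mm long, about 0.1 kg, point down in the bore, 1 mm loose; origin at its point, z along it. From the point up: rod 8 mm thick, collar 18 mm across at 26-36 mm, rod, collar at 58-72 mm, guard disc 30 mm across at 72-76 mm (rests on the holder), round black handle 16 mm thick to the end. The knob's pin, when home, stands over the lower collar. Clear of the bore after 72 mm.
- probe_grip (a point): Point to grip on the probe's handle, on its axis, 118 mm above its point (131 mm above the counter in the holder). Own z along the probe, away from the point.
- probe_tip (a point): The probe's point (lower end).
- cup_in (a point): Centre of the inner floor of the open steel cup: mouth 84 mm across outside, wall 3 mm, rim 80 mm above the counter, narrower at the foot; fixed to the counter. It stands to the left or right of the holder.
- jar_mid (a point): Middle of a tall white lidded jar, 81 mm in diameter, 163 mm high; bystander, stands on the other side from the cup.
- can_mid (a point): Middle of a drink can, 66 mm in diameter, 115 mm high; bystander.
- shaker_mid (a point): Middle of a shaker, 44 mm in diameter, 90 mm high; bystander.
- tub_mid (a point): Middle of a small tub with a foil lid, 72 mm in diameter, 71 mm high; bystander.

How it is judged:
By the outcome, as a careful person would: the job done as asked, in the order asked, and still so for the second after the job is handed in, with the robot touching nothing.
It also fails if it takes over 59 s, if anything falls off the work surface, if the arm or the gripper's body presses on something with over 40 N, if the wrist force passes 120 N, or if a joint passes its speed limit or range.

## Working session

There is one attempt and no reset: what is moved stays moved. The work goes in short steps, Python scripts to look and compute and a tool call to move; the robot and the scene stay as the last step left them, time stands still between calls to the robot, and variables do not carry over. Pictures are saved under pics/ and viewed, at most 10 in all, crops included, and the job is handed in when it is done.

Besides the shell and the picture viewer there is one more tool, called after "Emit:" as name(argument=value, ...), one argument or row to a line, values as JSON. carry_out: Moves the arm, as the interface text tells. Its arguments: {"type":"object","properties":{"commands":{"type":"array"},"newtons":{"type":"number"}},"required":["commands"]}

```bash
mkdir -p pics
cat > h.py <<'E'
import numpy as np, cv2
from cell import robot
from scipy.optimize import least_squares
def ray(c,at):
    d=np.array([(at[0]-c['cx'])/c['fx'],(at[1]-c['cy'])/c['fy']]); s=d.copy()
    for _ in range(20): s=d/(1+c['k1']*(s@s))
    V=np.array(c['view']); R=V[:3,:3]
    o=-R.T@V[:3,3]; w=R.T@np.array([s[0],-s[1],-1.]); return o,w/np.linalg.norm(w)
def proj(c,p):
    V=np.array(c['view']); q=V[:3,:3]@np.array(p)+V[:3,3]
    s=np.array([q[0],-q[1]])/-q[2]; s=s*(1+c['k1']*(s@s)); return np.array([s[0]*c['fx']+c['cx'],s[1]*c['fy']+c['cy']])
def atz(c,at,z):
    o,w=ray(c,at); return o+w*(z-o[2])/w[2]
def tri(cs,ats):
    A=0;b=0;L=[]
    for c,a in zip(cs,ats):
        o,w=ray(c,a);P=np.eye(3)-np.outer(w,w);A=A+P;b=b+P@o;L.append((P,o))
    x=np.linalg.solve(A,b); return x,[round(1e3*np.linalg.norm(P@(x-o)),1) for P,o in L]
def save(c,n,crop=None,f=1):
    im=cv2.cvtColor(c['pixels'],cv2.COLOR_RGB2BGR)
    if crop: im=im[crop[1]:crop[3],crop[0]:crop[2]]
    cv2.imwrite('pics/'+n,cv2.resize(im,None,fx=f,fy=f,interpolation=cv2.INTER_CUBIC))
E
python3 - <<'E'
from h import *
np.set_printoptions(precision=4,suppress=True)
t=robot.read_camera('top');s=robot.read_camera('side')
save(t,'t0.png');save(s,'s0.png')
for c in (t,s): print(c['fx'],c['k1'],np.linalg.inv(c['view'])[:3,3])
for n in ['holder','knob_back','knob_front','probe','probe_grip','probe_tip','cup_in','jar_mid','can_mid','shaker_mid','tub_mid']:
    a=[robot.tip_of(c,n) for c in (t,s)]
    print(n,[[(np.round(d['at'],1).tolist(),round(d['p'],2)) for d in x[:2]] for x in a])
    if a[0] and a[1]: print('   ',*tri((t,s),(a[0][0]['at'],a[1][0]['at'])))
print(robot.observe())
E
```

```text
443.75855501316204 0.027759899945752044 [ 0.3498 -0.0039  1.3577]
487.5060205816416 -0.06611186086297641 [ 0.2778 -1.0513  0.604 ]
holder [[([317.8, 183.2], 0.92)], [([345.6, 238.8], 0.68), ([307.2, 171.2], 0.68)]]
    [ 0.6049  0.0139 -0.0011] [np.float64(5.1), np.float64(5.1)]
knob_back [[([405.7, 194.2], 0.66), ([324.5, 213.7], 0.57)], [([314.1, 229.1], 0.73)]]
    [ 0.5036 -0.2207  0.1664] [np.float64(39.7), np.float64(39.7)]
knob_front [[([324.1, 220.8], 0.57)], [([304.7, 226.4], 0.68)]]
    [ 0.4872 -0.005   0.0572] [np.float64(1.2), np.float64(1.2)]
probe [[([440.7, 192.6], 0.54), ([319.7, 175.9], 0.48)], [([318.7, 177.2], 0.54)]]
    [ 0.492  -0.2795  0.2984] [np.float64(32.5), np.float64(32.5)]
probe_grip [[([321.1, 169.8], 0.67), ([406.3, 193.6], 0.46)], [([353.4, 192.7], 0.75)]]
    [0.6181 0.0024 0.1323] [np.float64(4.6), np.float64(4.6)]
probe_tip [[([240.2, 191.7], 0.26)], []]
cup_in [[([405.9, 193.6], 0.81)], [([370.5, 295.0], 0.62), ([311.2, 227.4], 0.52)]]
    [ 0.5727 -0.257   0.0121] [np.float64(2.2), np.float64(2.2)]
jar_mid [[([235.1, 193.8], 0.74), ([441.1, 191.
[... 347 characters left out ...]
.1424 0.0318] [np.float64(0.1), np.float64(0.1)]
tub_mid [[([437.0, 189.7], 0.6), ([402.0, 193.2], 0.58)], [([384.2, 310.0], 0.94), ([310.4, 170.2], 0.44)]]
    [ 0.5742 -0.3442  0.0379] [np.float64(2.4), np.float64(2.4)]
{'time': 1.2, 'qpos': array([ 1.019 ,  0.342 ,  1.5241, -0.    ,  1.2754, -0.146 ]), 'qvel': array([-0.0007,  0.0006,  0.0012,  0.0006, -0.0003,  0.0002]), 'joint_efforts': array([  0.0008, -43.1119, -24.4488,   0.0721,   0.0482,   0.    ]), 'tool_pos': array([0.2072, 0.4824, 0.2437]), 'tool_rot': array([3.1415, 0.    , 2.7358]), 'contact_force': array([0.2304, 0.0667, 0.3834]), 'torque': array([ 0.0216, -0.012 ,  0.0307]), 'grip_force': 0.0, 'opening': 0.09157614748256236}
```

Run:
```python
import cv2
t=cv2.imread('pics/t0.png');s=cv2.imread('pics/s0.png')
cv2.imwrite('pics/t0c.png',cv2.resize(t[130:250,180:460],(784,336),interpolation=cv2.INTER_CUBIC))
cv2.imwrite('pics/s0c.png',cv2.resize(s[140:330,240:460],(660,570),interpolation=cv2.INTER_CUBIC))
```

```text
(no output)
```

View pics/t0c.png

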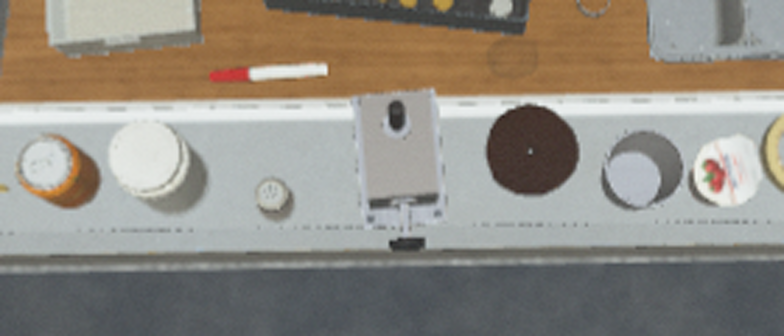

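View pics/s0c.png

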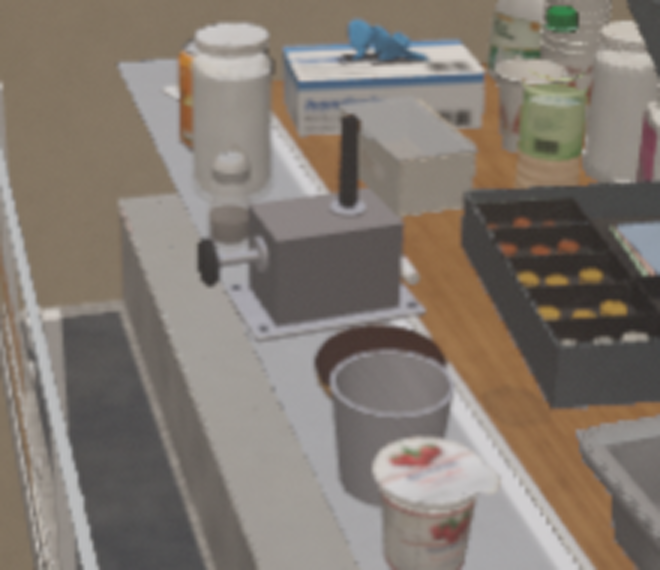

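Run:
```python
from h import *
np.set_printoptions(precision=4,suppress=True)
t=robot.read_camera('top');s=robot.read_camera('side')
a={'kb':((324.5,213.7),.055),'kf':((324.1,220.8),.055),'grip':((321.1,169.8),.131),'hold':((317.8,183.2),0)}
cr=lambda u,v:(180+u/2.8,130+v/2.8)
for n,u,v,z in [('bTL',357,98,.085),('bTR',434,93,.085),('bBL',367,204,.085),('bBR',438,207,.085),('disc',398,130,.087),('kn',407,243,.055),('fBL',358,223,.006),('fBR',447,224,.006)]: a[n]=(cr(u,v),z)
for k,(p,z) in a.items(): print(k,atz(t,p,z)[:2])
b=lambda u,v:(240+u/3,140+v/3)
for n,u,v,z in [('s head',208,262,.055),('disc',348,209,.087),('top',350,118,.169),('cuprim',391,383,.08)]: print(n,b(u,v),atz(s,b(u,v),z))
save(t,'t1.png',(280,150,360,235),7)
```

```text
kb [ 0.5072 -0.0063]
kf [ 0.4861 -0.0048]
grip [0.623  0.0014]
hold [0.6097 0.0129]
bTL [0.6484 0.0414]
bTR [ 0.6523 -0.0395]
bBL [0.5358 0.0322]
bBR [ 0.5315 -0.0412]
disc [ 0.613  -0.0011]
kn [ 0.498  -0.0087]
fBL [0.5265 0.0445]
fBR [ 0.5238 -0.053 ]
s head (309.3333333333333, 227.33333333333331) [ 0.4993 -0.0082  0.055 ]
disc (356.0, 209.66666666666669) [ 0.62   -0.0022  0.087 ]
top (356.6666666666667, 179.33333333333334) [ 0.6187 -0.0037  0.169 ]
cuprim (370.33333333333337, 267.6666666666667) [ 0.5711 -0.258   0.08  ]
```

View pics/t1.png

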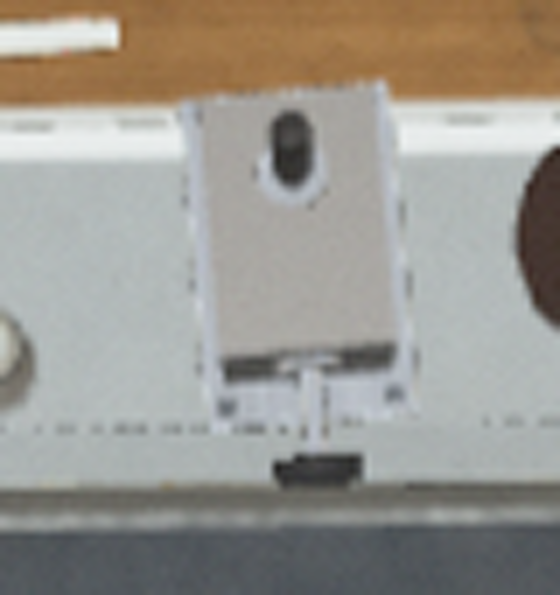

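```bash
cat > fit.py <<'E'
from h import *
np.set_printoptions(precision=4,suppress=True)
c=robot.read_camera('top');s=robot.read_camera('side')
P=[(-55,37,85,220,360),(-55,-37,85,396,345),(55,37,85,202,100),(55,-37,85,382,88),(-75,47,6,216,430),(-75,-47,6,411,408),(20,0,87,292,185),(-99.5,0,68,318,463)]
P=P[:6]+[(-99.5,0,65,318,470)]
own=np.array([p[:3] for p in P])/1e3; px=np.array([[280+p[3]/7,150+p[4]/7] for p in P])
def W(q,o): C,S=np.cos(q[2]),np.sin(q[2]); return np.array([q[0]+C*o[0]-S*o[1],q[1]+S*o[0]+C*o[1],o[2]])
f=lambda q:np.ravel([proj(c,W(q,o))-p for o,p in zip(own,px)])
r=least_squares(f,[.6,0,0],loss='soft_l1');q=r.x
print(q);print(f(q).reshape(-1,2))
for n,o in [('back',(-.093,0,.055)),('front',(-.106,0,.055)),('grip',(.02,0,.131)),('bez',(-.059,0,.055)),('top',(.02,0,.169))]:
    w=W(q,o);print(n,w,'top',proj(c,w),'side',proj(s,w))
E
python3 fit.py
```

```text
[ 0.5977 -0.003   0.057 ]
[[ 0.0857 -0.2311]
 [ 0.3927  0.0701]
 [ 0.0895 -0.0147]
 [-0.5005 -0.1309]
 [-1.3983  0.2361]
 [ 1.2937  1.1725]
 [-0.0785 -0.8635]]
back [ 0.5048 -0.0083  0.055 ] top [325.1826 214.4843] side [311.5252 227.1029]
front [ 0.4918 -0.009   0.055 ] top [325.5058 218.8525] side [306.4228 227.8005]
grip [ 0.6176 -0.0018  0.131 ] top [322.2886 171.6423] side [355.574 193.493]
bez [ 0.5388 -0.0063  0.055 ] top [324.3423 203.1234] side [324.7342 225.2955]
top [ 0.6176 -0.0018  0.169 ] top [322.219  168.6767] side [356.0383 179.0946]
```

Emit:
carry_out(
  commands=[
    [[0,0,0],-0.154,0.24],
    [[0,0,0],-0.154,0.24],
    [[0,0,0],-0.155,0.24],
    [[-0.0284,-0.0507,0],0,0.24],
    [[-0.0284,-0.0507,0],0,0.24],
    [[-0.0284,-0.0507,0],0,0.24],
    [[-0.0284,-0.0507,0],0,0.24],
    [[-0.0284,-0.0507,0],0,0.24],
    [[-0.0284,-0.0507,0],0,0.24],
    [[-0.0284,-0.0507,0],0,0.24],
    [[-0.0284,-0.0507,0],0,0.24],
    [[-0.0284,-0.0507,0],0,0.24],
    [[-0.0284,-0.0507,0.04],0,0.24],
    [[0,0,0.04],0,0.24],
    [[0,0,0],0,0.24],
  ],
  newtons=5,
)

```text
time: 3.28
tool_pos: [0.5144, -0.0022, 0.1658]
tool_rot: [3.14, -0.007, -3.086]
contact_force: [-0.4, -0.0, 0.0]
opening: 0.0223
grip_force: 0.0
```

Run:
```python
from h import *
t=robot.read_camera('top');s=robot.read_camera('side');o=robot.observe();print(o['tool_pos'],o['tool_rot'],o['qvel'])
for c in (t,s):
  print(proj(c,o['tool_pos']),proj(c,np.array(o['tool_pos'])-[0,0,.017]))
  for n in('knob_back','knob_front','probe_grip'):print(n,[(np.round(d['at'],1),round(d['p'],2)) for d in robot.tip_of(c,n)[:2]])
save(s,'s2.png',(270,140,390,270),5)
```

```text
[ 0.51649706 -0.0016531   0.16923558] [ 3.14156950e+00  6.36664782e-04 -3.08392619e+00] [ 0.0104877  -0.02451415 -0.02001012  0.00183755 -0.00133489 -0.00192214]
[322.72045402 205.23596185] [322.74566701 206.09720085]
knob_back [(array([327. , 216.9]), 0.61)]
knob_front [(array([324. , 220.8]), 0.56)]
probe_grip []
[315.35376664 182.59559989] [315.38307226 189.18563188]
knob_back [(array([313.3, 229.5]), 0.67)]
knob_front [(array([304.1, 223.9]), 0.7), (array([317.9, 205.9]), 0.62)]
probe_grip [(array([356.6, 194.5]), 0.48)]
```

View pics/s2.png

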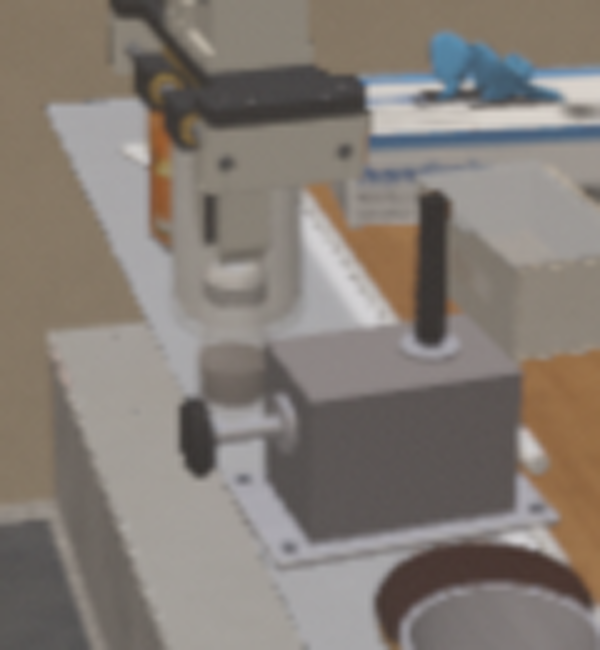

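Emit:
carry_out(
  commands=[
    [[-0.004,-0.006,0.02],0,0.24],
    [[0,0,0.03],0,0.24],
    [[0,0,0.02],0,0.24],
    [[0,0,0.01],0,0.24],
    [[0,0,0.008],0,0.24],
    [[0,0,0.008],0,0.24],
    [[0,0,0],0,0.24],
  ],
)

```text
time: 4.55
tool_pos: [0.5204, -0.0077, 0.0721]
tool_rot: [3.141, -0.0, -3.084]
contact_force: [0.7, 0.0, -0.5]
opening: 0.0218
grip_force: 0.0
```

Emit:
carry_out(
  commands=[
    [[0,0,0.008],0,0.24],
    [[0,0,0.008],0,0.24],
    [[0,0,0.005],0,0.24],
    [[0,0,0],0,0.24],
    [[0,0,0],0,0.18],
    [[0,0,0],0,0.18],
  ],
)

```text
time: 5.3
tool_pos: [0.5207, -0.0077, 0.0515]
tool_rot: [-3.142, 0.0, -3.084]
contact_force: [-0.3, -0.1, -0.6]
opening: 0.0166
grip_force: 0.1
```

Run:
```python
from h import *
o=robot.observe();print(o['tool_pos'],o['contact_force'],o['torque'],o['opening'],o['grip_force'])
```

```text
[ 0.52069446 -0.00772913  0.05149788] [-0.32766393 -0.06971665 -0.55075436] [0.09472725 0.01030198 0.01712756] 0.01659336400249359 0.11495169717818499
```

Emit:
carry_out(
  commands=[
    [[0.003,0,0],0,0.18],
    [[0.003,0,0],0,0.18],
    [[0.001,0,0],0,0.18],
    [[0.001,0,0],0,0.18],
    [[0,0,0],0,0.18],
  ],
)

```text
time: 5.92
tool_pos: [0.5129, -0.0082, 0.0514]
tool_rot: [-3.142, 0.001, -3.084]
contact_force: [1.7, 1.5, -1.6]
opening: 0.0165
grip_force: 0.9
```

Emit:
carry_out(
  commands=[
    [[0.002,0,0],0,0.18],
    [[0.002,0,0],0,0.18],
    [[0.001,0,0],0,0.18],
    [[0,0,0],0,0.18],
  ],
)

```text
time: 6.42
tool_pos: [0.5074, -0.0085, 0.0513]
tool_rot: [-3.142, -0.0, -3.084]
contact_force: [1.3, 0.1, -0.7]
opening: 0.0166
grip_force: 0.7
```

Emit:
carry_out(
  commands=[
    [[0.0015,0,0],0,0.18],
    [[0.0015,0,0],0,0.18],
    [[0,0,0],0,0.18],
  ],
)

```text
time: 6.8
tool_pos: [0.5044, -0.0087, 0.0513]
tool_rot: [-3.142, -0.0, -3.084]
contact_force: [1.9, -0.8, -0.4]
opening: 0.0168
grip_force: 0.7
```

Emit:
carry_out(
  commands=[
    [[0.001,0,0],0,0.18],
    [[0.001,0,0],0,0.18],
    [[0,0,0],0,0.18],
  ],
)

```text
time: 7.18
tool_pos: [0.5025, -0.0088, 0.0513]
tool_rot: [-3.142, 0.0, -3.084]
contact_force: [2.0, -1.4, 0.3]
opening: 0.0164
grip_force: 0.9
```

Emit:
carry_out(
  commands=[
    [[0.001,0,0],0,0.18],
    [[0.001,0,0],0,0.18],
    [[0,0,0],0,0.18],
  ],
)

```text
time: 7.55
tool_pos: [0.5005, -0.0089, 0.0513]
tool_rot: [3.142, -0.0, -3.084]
contact_force: [1.8, -1.7, -0.1]
opening: 0.0165
grip_force: 1.0
```

Emit:
carry_out(
  commands=[
    [[0.001,0,0],0,0.18],
    [[0.001,0,0],0,0.18],
    [[0,0,0],0,0.18],
  ],
)

```text
time: 7.92
tool_pos: [0.4984, -0.009, 0.0513]
tool_rot: [3.141, -0.0, -3.084]
contact_force: [2.3, -2.2, 0.2]
opening: 0.0164
grip_force: 1.0
```

Emit:
carry_out(
  commands=[
    [[0.001,-0.0015,0],0,0.19],
    [[0.001,0,0],0,0.19],
    [[0,0,0],0,0.19],
  ],
)

```text
time: 8.3
tool_pos: [0.4963, -0.0101, 0.0512]
tool_rot: [3.141, -0.001, -3.084]
contact_force: [1.1, 4.8, 1.0]
opening: 0.0173
grip_force: 2.4
```

Emit:
carry_out(
  commands=[
    [[0.001,0.001,0],0,0.21],
    [[0.001,0,0],0,0.21],
    [[0,0,0],0,0.21],
  ],
)

```text
time: 8.68
tool_pos: [0.4952, -0.0097, 0.0513]
tool_rot: [-3.142, 0.002, -3.085]
contact_force: [5.2, 2.9, -2.0]
opening: 0.0194
grip_force: 2.4
```

Emit:
carry_out(
  commands=[
    [[0.0007,0,0],0,0.21],
    [[0,0,0],0,0.21],
  ],
)

```text
time: 8.93
tool_pos: [0.495, -0.0097, 0.0514]
tool_rot: [-3.141, 0.003, -3.084]
contact_force: [5.8, 3.8, -3.5]
opening: 0.0193
grip_force: 3.1
```

Emit:
carry_out(
  commands=[
    [[0.0007,0,0],0,0.21],
    [[0,0,0],0,0.21],
  ],
)

```text
time: 9.18
tool_pos: [0.4946, -0.0098, 0.0514]
tool_rot: [-3.141, 0.003, -3.085]
contact_force: [7.6, 4.3, -3.4]
opening: 0.0191
grip_force: 3.7
```

Emit:
carry_out(
  commands=[
    [[0.0007,0.0005,0],0,0.21],
    [[0,0,0],0,0.21],
  ],
)

```text
time: 9.43
tool_pos: [0.4945, -0.0097, 0.0515]
tool_rot: [-3.141, 0.005, -3.084]
contact_force: [8.7, 2.1, -4.3]
opening: 0.0197
grip_force: 4.4
```

Emit:
carry_out(
  commands=[
    [[0.0007,0,0],0,0.21],
    [[0,0,0],0,0.21],
  ],
)

```text
time: 9.68
tool_pos: [0.4938, -0.0098, 0.0515]
tool_rot: [-3.141, 0.004, -3.084]
contact_force: [8.5, 1.3, -4.5]
opening: 0.0192
grip_force: 4.2
```

Emit:
carry_out(
  commands=[
    [[0.0007,0,0],0,0.21],
    [[0,0,0],0,0.21],
  ],
)

```text
time: 9.93
tool_pos: [0.4932, -0.0098, 0.0515]
tool_rot: [-3.141, 0.005, -3.084]
contact_force: [8.6, 1.6, -5.9]
opening: 0.0195
grip_force: 4.4
```

Emit:
carry_out(
  commands=[
    [[0.0007,0,0],0,0.21],
    [[0,0,0],0,0.21],
  ],
)

```text
time: 10.18
tool_pos: [0.4921, -0.0099, 0.0514]
tool_rot: [-3.141, 0.004, -3.084]
contact_force: [8.3, 1.5, -4.1]
opening: 0.0192
grip_force: 3.8
```

Emit:
carry_out(
  commands=[
    [[0.0007,0,0],0,0.21],
    [[0,0,0],0,0.21],
  ],
)

```text
time: 10.42
tool_pos: [0.4906, -0.0099, 0.0513]
tool_rot: [-3.141, 0.002, -3.084]
contact_force: [4.0, 0.2, -3.2]
opening: 0.0193
grip_force: 2.5
```

Emit:
carry_out(
  commands=[
    [[0.0005,0,0],0,0.21],
    [[0,0,0],0,0.21],
  ],
)

```text
time: 10.68
tool_pos: [0.4897, -0.0099, 0.0513]
tool_rot: [-3.141, 0.001, -3.084]
contact_force: [3.1, -0.9, -2.0]
opening: 0.0191
grip_force: 1.7
```

Emit:
carry_out(
  commands=[
    [[0.0007,0,0],0,0.21],
    [[0,0,0],0,0.21],
  ],
)

```text
time: 10.92
tool_pos: [0.4881, -0.0097, 0.0513]
tool_rot: [-3.141, -0.001, -3.084]
contact_force: [1.7, -2.2, -0.1]
opening: 0.0191
grip_force: 1.1
```

Emit:
carry_out(
  commands=[
    [[-0.003,0,0],0,0.24],
    [[-0.004,0,0],0,0.24],
    [[0,0,0],0,0.24],
  ],
)

```text
time: 11.3
tool_pos: [0.4955, -0.009, 0.0512]
tool_rot: [3.141, -0.0, -3.084]
contact_force: [0.8, -0.8, 0.3]
opening: 0.0221
grip_force: 0.0
```

Run:
```python
from h import *
t=robot.read_camera('top');s=robot.read_camera('side');o=robot.observe();print(o['tool_pos'],o['contact_force'])
for c in(t,s):
  for n in('knob_back','knob_front','probe_grip'):print(n,[(np.round(d['at'],1),round(d['p'],2)) for d in robot.tip_of(c,n)[:2]])
cv2.imwrite('pics/c.png',np.hstack([cv2.resize(c['pixels'][y:y+90,x:x+80,::-1],None,fx=5,fy=5,interpolation=2) for c,x,y in((t,280,150),(s,285,170))]))
```

```text
[ 0.49526081 -0.00901949  0.05113577] [-0.17456688 -0.68332578  0.34097796]
knob_back [(array([322.4, 184.2]), 0.68)]
knob_front [(array([321.5, 185.1]), 0.63), (array([276.1, 202.5]), 0.37)]
probe_grip [(array([320.6, 172.3]), 0.68)]
knob_back [(array([302.7, 229.4]), 0.57)]
knob_front [(array([296.5, 225.6]), 0.56)]
probe_grip [(array([355.2, 193.4]), 0.61)]
```

View pics/c.png

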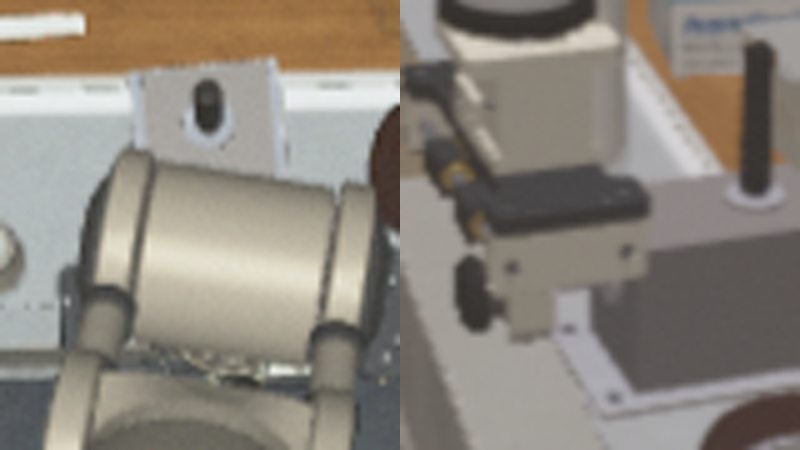

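Emit:
carry_out(
  commands=[
    [[0,0,-0.02],0,0.24],
    [[0,0,-0.05],0,0.24],
    [[0,0,-0.05],0,1],
    [[0,0,-0.05],0,1],
    [[-0.041,0,0],0,1],
    [[-0.041,0,0],0,1],
    [[-0.041,0,0],0,1],
    [[0,0,0],0,1],
    [[0,0,0],0,1],
  ],
)

```text
time: 12.82
tool_pos: [0.6174, -0.0021, 0.2208]
tool_rot: [3.141, -0.002, -3.084]
contact_force: [0.4, -1.0, 0.1]
opening: 0.0877
grip_force: 0.0
```

Run:
```python
from h import *
np.set_printoptions(precision=4,suppress=True)
t=robot.read_camera('top');s=robot.read_camera('side');o=robot.observe();print(o['tool_pos'],o['contact_force'])
print(tri((t,s),((320.6,172.3),(355.2,193.4))))
for c in(t,s):
  for n in('knob_back','knob_front','probe_grip'):print(n,[(np.round(d['at'],1),round(d['p'],2)) for d in robot.tip_of(c,n)[:2]])
save(s,'s4.png',(270,130,390,250),5)
```

```text
[ 0.6173 -0.0021  0.2214] [-0.7677  0.1166  0.2683]
(array([0.6172, 0.0028, 0.1292]), [np.float64(1.0), np.float64(1.0)])
knob_back []
knob_front []
probe_grip [(array([321.1, 170.3]), 0.48)]
knob_back [(array([302.4, 228.1]), 0.49)]
knob_front [(array([293. , 226.1]), 0.53)]
probe_grip [(array([354.5, 193.4]), 0.59)]
```

View pics/s4.png

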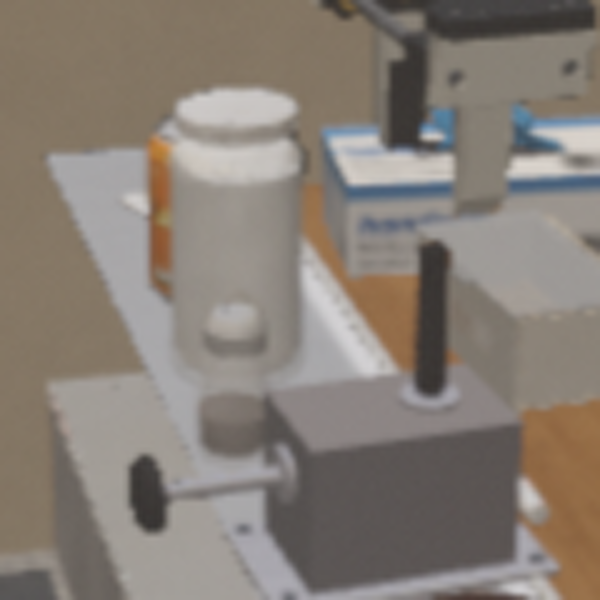

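Emit:
carry_out(
  commands=[
    [[0,0.0015,0.03],0,0.6],
    [[0,0,0.03],0,0.4],
    [[0,0,0.022],0,0.3],
    [[0,0,0.01],0,0.3],
    [[0,0,0],0,0.16],
    [[0,0,0],0,0.16],
    [[0,0,0],0,0.16],
  ],
  newtons=6,
)

```text
time: 14.1
tool_pos: [0.6187, -0.0007, 0.1303]
tool_rot: [-3.141, 0.002, -3.084]
contact_force: [-0.7, -0.5, -0.3]
opening: 0.0262
grip_force: 0.0
```

Emit:
carry_out(
  commands=[
    [[0,0,0],0,0.1],
    [[0,0,0],0,0.1],
    [[0,0,0],0,0.1],
  ],
)

```text
time: 14.48
tool_pos: [0.6184, 0.0001, 0.1297]
tool_rot: [3.141, 0.001, -3.084]
contact_force: [-0.1, 4.8, 3.4]
opening: 0.0166
grip_force: 6.0
```

Emit:
carry_out(
  commands=[
    [[0,0.0015,0],0,0.05],
    [[0,0,0],0,0.05],
    [[0,0,0],0,0.05],
  ],
  newtons=20,
)

```text
time: 14.85
tool_pos: [0.6183, 0.0011, 0.1295]
tool_rot: [3.141, 0.001, -3.084]
contact_force: [-0.3, 5.6, 2.9]
opening: 0.0162
grip_force: 19.9
```

Emit:
carry_out(
  commands=[
    [[0,0.0015,0],0,0],
    [[0,0,-0.003],0,0],
    [[0,0,-0.004],0,0],
    [[0,0,0],0,0],
  ],
)

```text
time: 15.35
tool_pos: [0.618, 0.002, 0.1365]
tool_rot: [-3.141, 0.0, -3.085]
contact_force: [-0.2, -0.3, -1.8]
opening: 0.0155
grip_force: 19.9
```

Free: force is only the probe's weight. Lift out.

Emit:
carry_out(
  commands=[
    [[0,0,-0.01],0,0],
    [[0,0,-0.015],0,0],
    [[0,0,-0.02],0,0],
    [[0,0,-0.02],0,0],
    [[0,0,-0.02],0,0],
    [[0,0,-0.02],0,0],
    [[0,0,-0.01],0,0],
    [[0,0,0],0,0],
  ],
)

```text
time: 16.35
tool_pos: [0.6183, 0.0023, 0.2524]
tool_rot: [-3.141, 0.002, -3.084]
contact_force: [0.4, 0.3, -1.3]
opening: 0.0156
grip_force: 20.0
```

Run:
```python
from h import *
np.set_printoptions(precision=4,suppress=True)
t=robot.read_camera('top');s=robot.read_camera('side');o=robot.observe();print(o['tool_pos'],o['contact_force'],o['opening'])
for n in('probe_tip','probe_grip','cup_in'):
  a=[robot.tip_of(c,n) for c in(t,s)]
  print(n,[[(np.round(d['at'],1),round(d['p'],2)) for d in x[:2]] for x in a])
print(tri((t,s),((405.9,193.6),(370.5,295.0))))
# cup rim ellipse centre, top crop: inner/outer rim about (642,168) ; foot (632,178)
for z,u,v in((.08,643,170),): print(atz(t,(180+u/2.8,130+v/2.8),z))
cv2.imwrite('pics/c2.png',np.hstack([cv2.resize(c['pixels'][y:y+w,x:x+w,::-1],(400,400),interpolation=2) for c,x,y,w in((t,375,160,70),(s,300,120,200))]))
```

```text
[0.6177 0.0024 0.2507] [ 0.4925 -0.7555 -1.5548] 0.01588908928265451
probe_tip [[(array([321.6, 171.1]), 0.58)], [(array([357.7, 195.9]), 0.52)]]
probe_grip [[(array([320.4, 163.4]), 0.43)], [(array([357.5, 145.2]), 0.65), (array([316.7, 176.6]), 0.43)]]
cup_in [[(array([402.9, 198. ]), 0.93), (array([320.6, 167.3]), 0.66)], [(array([369.7, 296. ]), 0.78)]]
(array([ 0.5727, -0.257 ,  0.0121]), [np.float64(2.2), np.float64(2.2)])
[ 0.5677 -0.2549  0.08  ]
```

View pics/c2.png

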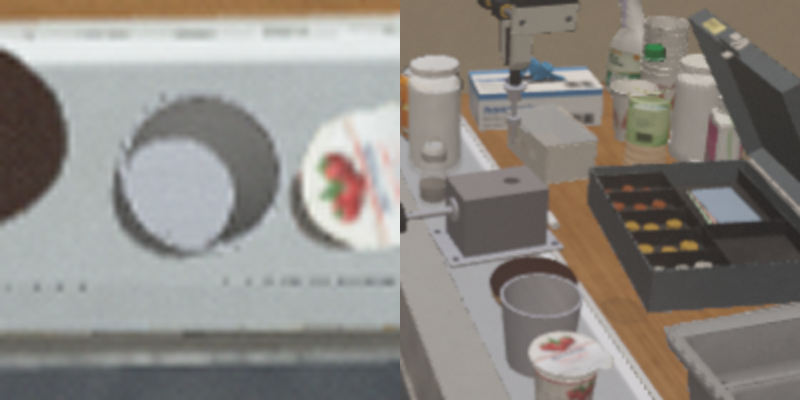

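Run:
```python
from h import *
np.set_printoptions(precision=4,suppress=True)
t=robot.read_camera('top');s=robot.read_camera('side')
print(atz(t,(406.2,193.95),.004),atz(t,(409.5,190.6),.08),atz(s,(370.5,268.5),.08))
print(tri((t,s),((409.5,190.6),(370.5,268.5))),tri((t,s),((321.6,171.1),(357.7,195.9))))
```

```text
[ 0.5707 -0.2589  0.004 ] [ 0.568  -0.2545  0.08  ] [ 0.5704 -0.2611  0.08  ]
(array([ 0.5705, -0.2557,  0.0763]), [np.float64(1.9), np.float64(1.9)]) (array([ 0.6224, -0.0002,  0.1231]), [np.float64(1.4), np.float64(1.4)])
```

Emit:
carry_out(
  commands=[
    [[0.0064,-0.0268,0],0,0],
    [[0.01,-0.04,0],0,0],
    [[0.01,-0.04,0],0,0],
    [[0.01,-0.04,0],0,0],
    [[0.01,-0.04,0],0,0],
    [[0.01,-0.04,0],0,0],
    [[0.006,-0.03,0],0,0],
    [[0,0,0],0,0],
    [[0,0,0.02],0,0],
    [[0,0,0.025],0,0],
    [[0,0,0],0,0],
  ],
)

```text
time: 18.23
tool_pos: [0.5696, -0.256, 0.2044]
tool_rot: [3.139, -0.004, -3.084]
contact_force: [0.3, -0.6, -0.8]
opening: 0.0157
grip_force: 20.0
```

Run:
```python
from h import *
t=robot.read_camera('top');s=robot.read_camera('side');o=robot.observe();print(o['tool_pos'],o['contact_force'],o['opening'])
cv2.imwrite('pics/c3.png',np.hstack([cv2.resize(c['pixels'][y:y+w,x:x+w,::-1],(400,400),interpolation=2) for c,x,y,w in((t,360,140,100),(s,320,180,130))]))
```

```text
[ 0.57084656 -0.25708059  0.20701857] [-0.16407554  0.60538291 -0.89632181] 0.015821328400769465
```

View pics/c3.png

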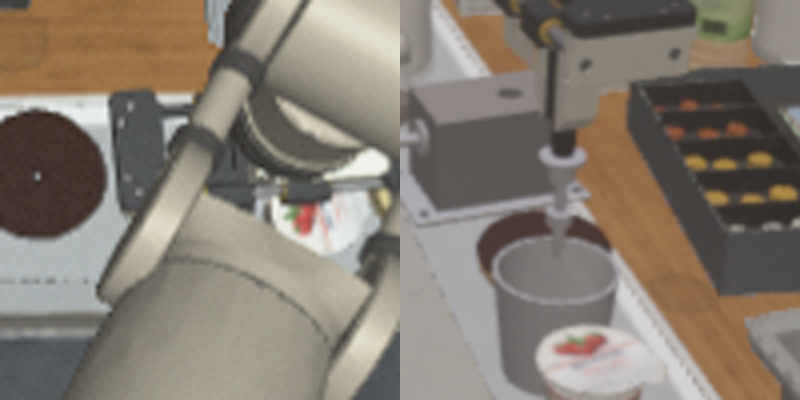

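Emit:
carry_out(
  commands=[
    [[0,0,0.02],0,0],
    [[0,0,0.02],0,0],
    [[0,0,0.02],0,0],
    [[0,0,0.012],0,0],
    [[0,0,0.005],0,0],
    [[0,0,0.003],0,0],
    [[0,0,0],0,0],
  ],
)

```text
time: 19.2
tool_pos: [0.5706, -0.2577, 0.1268]
tool_rot: [-3.141, 0.001, -3.084]
contact_force: [-0.6, 0.0, -1.1]
opening: 0.0158
grip_force: 20.0
```

Emit:
carry_out(
  commands=[
    [[0,0,0.002],0,0],
    [[0,0,0.002],0,0],
    [[0,0,0],0,0],
  ],
)

```text
time: 19.58
tool_pos: [0.5703, -0.2575, 0.1221]
tool_rot: [3.141, -0.0, -3.084]
contact_force: [-0.2, 0.6, -0.7]
opening: 0.0154
grip_force: 20.0
```

Emit:
carry_out(
  commands=[
    [[0,0,0.0015],0,0],
    [[0,0,0.0015],0,0],
    [[0,0,0],0,0],
  ],
)

```text
time: 19.95
tool_pos: [0.5707, -0.2577, 0.12]
tool_rot: [-3.141, 0.001, -3.084]
contact_force: [-0.7, 1.4, 4.4]
opening: 0.0154
grip_force: 19.9
```

Emit:
carry_out(
  commands=[
    [[0,0,0],0,0.25],
    [[0,0,0],0,0.35],
    [[0,0,0],0,0.45],
    [[0,0,0],0,0.6],
    [[0,0,0],0,0.8],
    [[0,0,0],0,1],
    [[0,0,0],0,1],
    [[0,0,0],0,1],
    [[0,0,0],0,1],
  ],
)

```text
time: 21.08
tool_pos: [0.5704, -0.2576, 0.1193]
tool_rot: [3.142, 0.0, -3.084]
contact_force: [0.1, -1.4, -0.1]
opening: 0.0915
grip_force: 0.1
```

Run:
```python
from h import *
s=robot.read_camera('side');o=robot.observe();print(o['tool_pos'],o['contact_force'],o['opening'],o['grip_force'])
save(s,'s5.png',(310,180,430,320),4)
```

```text
[ 0.57041625 -0.25755603  0.11926252] [0.12094394 0.14700732 0.73263567] 0.09134513605266063 0.0744778267107904
```

View pics/s5.png

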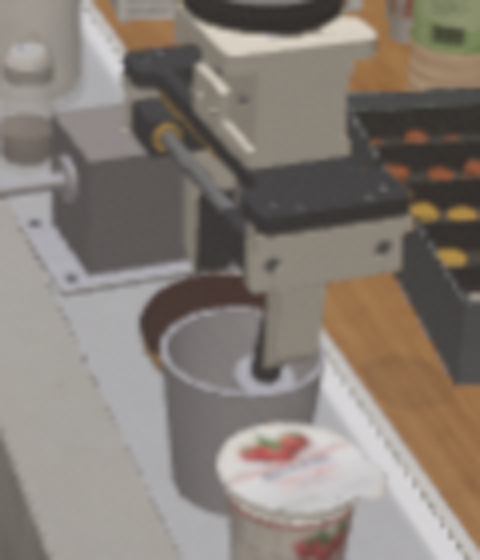

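Emit:
carry_out(
  commands=[
    [[0,-0.004,0],0,1],
    [[0,-0.004,0],0,1],
    [[0,0,-0.02],0,1],
    [[0,0,-0.04],0,1],
    [[0,0,-0.04],0,1],
    [[0,0,-0.03],0,1],
    [[0.0177,0.0372,0],0,0],
    [[0.0177,0.0372,0],0,0],
    [[0.0177,0.0372,0],0,0],
    [[0.0177,0.0372,0],0,0],
    [[0.0177,0.0372,0],0,0],
    [[0.0177,0.0372,0],0,0],
    [[0.0177,0.0372,0],0,0],
    [[0,0,0],0,0],
    [[0,0,0],0,0],
  ],
)

```text
time: 23.0
tool_pos: [0.4329, -0.0132, 0.2496]
tool_rot: [-3.141, 0.001, -3.084]
contact_force: [0.0, -0.2, 0.3]
opening: 0.0065
grip_force: 0.0
```

Run:
```python
from h import *
s=robot.read_camera('side');t=robot.read_camera('top');o=robot.observe();print(o['tool_pos'],o['contact_force'],o['opening'])
for c in(t,s):
  for n in('knob_front','probe_tip','probe_grip'):print(n,[(np.round(d['at'],1),round(d['p'],2)) for d in robot.tip_of(c,n)[:2]])
print(proj(s,[.4656,-.0105,.055]),proj(s,[.57,-.257,.122]))
cv2.imwrite('pics/last.png',np.hstack([cv2.resize(c['pixels'][y:y+w,x:x+w,::-1],(400,400),interpolation=2) for c,x,y,w in((t,360,140,100),(s,270,160,160))]))
```

```text
[ 0.43290698 -0.01353966  0.24932456] [ 0.68009043 -0.07672166 -0.48711284] 0.0010128020457936297
knob_front []
probe_tip [(array([407.4, 197.1]), 0.57)]
probe_grip [(array([203.1, 189.3]), 0.51)]
knob_front [(array([298.5, 226.4]), 0.54)]
probe_tip []
probe_grip [(array([382.3, 258. ]), 0.89)]
[296.01428453 229.21872439] [370.56715395 249.36759828]
```

Emit:
carry_out(
  commands=[
    [[0,0.001,0.03],0,0],
    [[0,0,0.05],0,0],
    [[0,0,0.05],0,0],
    [[0,0,0.04],0,0],
    [[0,0,0.026],0,0],
    [[0,0,0],0,0],
    [[0,0,0],0,0],
  ],
)

```text
time: 24.28
tool_pos: [0.4329, -0.0119, 0.0541]
tool_rot: [-3.141, 0.001, -3.084]
contact_force: [0.5, 0.4, 0.5]
opening: 0.0006
grip_force: 0.0
```

Emit:
carry_out(
  commands=[
    [[-0.006,0,0],0,0],
    [[-0.006,0,0],0,0],
    [[-0.004,0,0],0,0],
    [[-0.002,0,0],0,0],
    [[-0.002,0,0],0,0],
    [[0,0,0],0,0],
  ],
)

```text
time: 25.02
tool_pos: [0.4522, -0.0105, 0.0532]
tool_rot: [3.141, -0.0, -3.084]
contact_force: [-0.5, -0.5, -0.7]
opening: 0.0008
grip_force: 0.0
```

Emit:
carry_out(
  commands=[
    [[-0.0015,0,0],0,0],
    [[-0.0015,0,0],0,0],
    [[-0.0015,0,0],0,0],
    [[-0.0015,0,0],0,0],
    [[0,0,0],0,0],
  ],
)

```text
time: 25.65
tool_pos: [0.4591, -0.0102, 0.0534]
tool_rot: [-3.141, 0.002, -3.084]
contact_force: [-0.6, 0.1, 0.9]
opening: 0.0003
grip_force: 0.0
```

Emit:
carry_out(
  commands=[
    [[-0.0015,0,0],0,0],
    [[-0.0015,0,0],0,0],
    [[0,0,0],0,0],
  ],
)

```text
time: 26.02
tool_pos: [0.4615, -0.01, 0.0533]
tool_rot: [-3.142, 0.0, -3.084]
contact_force: [0.1, -0.2, 0.1]
opening: 0.0006
grip_force: 0.0
```

Emit:
carry_out(
  commands=[
    [[-0.0015,0,0],0,0],
    [[-0.0015,0,0],0,0],
    [[0,0,0],0,0],
  ],
)

```text
time: 26.4
tool_pos: [0.4643, -0.0098, 0.0533]
tool_rot: [3.142, 0.0, -3.084]
contact_force: [-0.8, -0.1, 0.5]
opening: 0.0009
grip_force: 0.0
```

Emit:
carry_out(
  commands=[
    [[-0.0015,0,0],0,0],
    [[-0.0015,0,0],0,0],
    [[0,0,0],0,0],
  ],
)

```text
time: 26.78
tool_pos: [0.4673, -0.0097, 0.0533]
tool_rot: [3.142, 0.0, -3.084]
contact_force: [0.6, 0.2, 1.0]
opening: 0.0004
grip_force: 0.0
```

Run:
```python
from h import *
s=robot.read_camera('side')
for n in('knob_front','knob_back'):print(n,[(np.round(d['at'],1),round(d['p'],2)) for d in robot.tip_of(s,n)[:2]])
for x in(.462,.47,.48,.49):print(x,proj(s,[x,-.0105,.055]))
g=cv2.cvtColor(s['pixels'],cv2.COLOR_RGB2GRAY)
for r in(220,226,232):print(r,g[r,280:335].tolist())
a=cv2.imread('pics/last.png')[:,400:]
b=cv2.resize(s['pixels'][180:260,270:350,::-1],(400,400),interpolation=2)
cv2.imwrite('pics/last2.png',np.hstack([a,b]))
```

```text
knob_front [(array([305.9, 226.9]), 0.55)]
knob_back [(array([313.3, 227.2]), 0.47)]
0.462 [294.56215717 229.37696973]
0.47 [297.7866713  229.02554157]
0.48 [301.8048425  228.58742586]
0.49 [305.80912105 228.15061561]
220 [108, 103, 104, 119, 145, 159, 162, 160, 158, 142, 117, 127, 131, 133, 131, 133, 132, 132, 132, 133, 133, 133, 132, 133, 133, 133, 133, 133, 133, 133, 133, 133, 133, 133, 133, 132, 121, 95, 84, 98, 120, 130, 120, 95, 97, 120, 145, 142, 101, 82, 83, 92, 106, 108, 106]
226 [109, 103, 101, 101, 103, 105, 130, 156, 160, 158, 149, 137, 134, 132, 130, 128, 131, 133, 133, 133, 133, 133, 132, 133, 133, 133, 132, 131, 128, 127, 124, 123, 123, 127, 129, 128, 126, 131, 134, 128, 123, 122, 122, 117, 114, 111, 110, 115, 117, 99, 85, 83, 86, 87, 87]
232 [112, 104, 103, 103, 103, 102, 103, 108, 133, 154, 159, 158, 147, 127, 123, 126, 129, 129, 129, 129, 130, 129, 131, 144, 159, 158, 134, 72, 53, 53, 53, 56, 75, 133, 167, 170, 170, 170, 170, 170, 170, 168, 149, 103, 83, 82, 81, 82, 80, 81, 81, 83, 85, 87, 87]
```

View pics/last2.png

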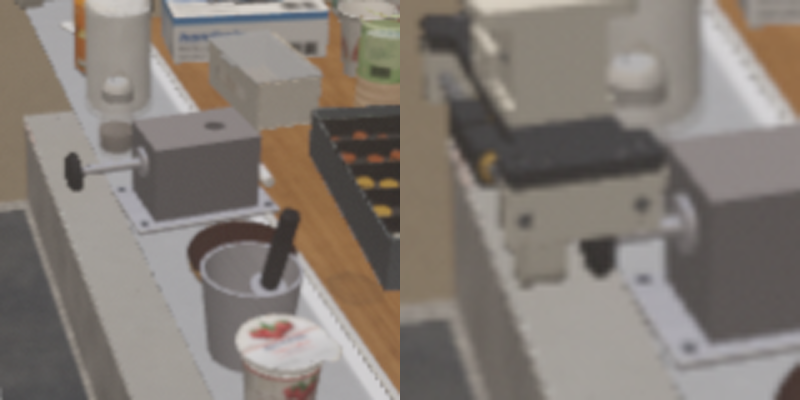

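Emit:
carry_out(
  commands=[
    [[-0.002,0,0],0,0],
    [[-0.002,0,0],0,0],
    [[-0.002,0,0],0,0],
    [[-0.0015,0,0],0,0],
    [[-0.0015,0,0],0,0],
    [[0,0,0],0,0],
  ],
)

```text
time: 27.68
tool_pos: [0.4763, -0.0091, 0.0533]
tool_rot: [3.142, 0.0, -3.084]
contact_force: [-0.0, -0.1, -1.0]
opening: 0.0005
grip_force: 0.0
```

Emit:
carry_out(
  commands=[
    [[-0.0015,0,0],0,0],
    [[-0.0015,0,0],0,0],
    [[0,0,0],0,0],
  ],
)

```text
time: 28.05
tool_pos: [0.4786, -0.009, 0.0532]
tool_rot: [3.141, -0.001, -3.084]
contact_force: [-2.2, -1.3, 1.3]
opening: 0.0005
grip_force: 1.3
```

Emit:
carry_out(
  commands=[
    [[-0.001,0,0],0,0],
    [[-0.001,0,0],0,0],
    [[0,0,0],0,0],
  ],
)

```text
time: 28.42
tool_pos: [0.4789, -0.0088, 0.0529]
tool_rot: [3.141, -0.005, -3.084]
contact_force: [-8.4, -2.2, 5.3]
opening: 0.0004
grip_force: 4.2
```

Emit:
carry_out(
  commands=[
    [[0.004,0,0],0,0],
    [[0.015,0,0],0,0],
    [[0.02,0,0],0,0],
    [[0,0,-0.03],0,0],
    [[0,0,-0.05],0,0],
    [[0,0,-0.05],0,0],
    [[0,0,-0.05],0,0],
    [[0,0,0],0,0],
    [[0,0,0],0,0],
  ],
)

```text
time: 29.55
tool_pos: [0.442, -0.011, 0.2328]
tool_rot: [3.141, 0.0, -3.084]
contact_force: [-0.4, -0.4, 0.3]
opening: 0.0002
grip_force: 0.0
```

Run:
```python
from h import *
s=robot.read_camera('side');o=robot.observe();print(o['time'],o['tool_pos'],o['contact_force'])
for n in('knob_front','knob_back','probe_grip','shaker_mid'):print(n,[(np.round(d['at'],1),round(d['p'],2)) for d in robot.tip_of(s,n)[:2]])
a=cv2.imread('pics/s0.png').astype(int)
d=np.abs(a-s['pixels'][...,::-1].astype(int)).sum(2)[205:250,296:345]
print('diff px vs start, knob region:',(d>60).sum(),d.size)
```

```text
29.6 [ 0.44168336 -0.01095115  0.23217417] [-0.54115927 -0.58683841  0.38948775]
knob_front [(array([309.4, 226.3]), 0.72)]
knob_back [(array([313.1, 226.3]), 0.6)]
probe_grip [(array([381.7, 258.4]), 0.91)]
shaker_mid [(array([314.5, 204.3]), 0.84), (array([312.8, 229.7]), 0.25)]
diff px vs start, knob region: 0 2205
```

The knob region looks exactly as it did at the start, so the knob is home. The probe is in the cup.

```bash
python3 -c "
from cell import robot
print(robot.hand_in())"
```

```text
the job is handed in; nothing more can be done
None
```

The job is handed in: the knob was drawn into its catch, the probe now stands point down in the cup (leaning on the rim), and the knob is pushed fully home, with nothing seen knocked over, at 29.6 s.

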